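Check that a seeder's brake lever stops short of its grip

ROBOT

A 6-joint arm with a two-finger parallel gripper is mounted at the origin on the work surface. World frame = base frame: x ahead of the robot, y to its left, z up, the work surface at z = 0. Lengths are in m, angles in rad, forces in N, time in s.
With the tool pointing down it reaches from about 0.35 to 0.775 m from the base axis. Payload 5.5 kg.
Tool frame: the origin (TCP) lies between the finger pads; the fingertips stand 11 mm ahead of it and the grasp point (between the pads) lies 8 mm behind it (tips_ahead is the distance from the TCP to the fingertips, in m); z points along the fingers, y is the line along which they close (so a half turn about z gives the same grasp; the last joint's range is limited). The gripper opens to 85 mm and grips with 20 to 120 N. Pads are 22 mm wide; open, the fingers measure 114 mm over their backs; the gripper's body (76 mm by 85 mm) begins 54 mm behind the grasp point. The pads swing forward as they close: fully open they stand 13 mm farther back than shut.
Start: joints at [-1.253, 0.313, 0.046, 1.304, 0, 1.431], TCP at [0.254, -0.516, 0.242] pointing down, gripper open.
Joint ranges: [-2.76, 2.76], [-0.86, 1.69], [-1.03, 1.26], [-2.2, 2.34], [-1.47, 1.5], [-3.14, 3.14]. Speed limits (rad/s): [2.57, 2.57, 3.14, 3.14, 3.14, 3.14].

INTERFACE

Orientations are given as a unit quaternion [w, x, y, z].
In Python, from workcell import * gives the robot as it stands. The module is installed in compiled form; this text tells all that it offers.
- The arm moves only by the tool jog_arm, never from a script. Its argument "moves" is a list of rows, each an object with "fingers": the closure, from 0 (fully open) to 1 (shut); "slide": the shift along the tool's x, y, z in mm, a list of three; "angular": the turn, a rotation vector about the tool's x, y, z in degrees, a list of three. A call has 1 to 10 rows; each row is the pose to reach, as a shift and turn from the pose commanded when the call began, along the tool's axes at that moment; what a row does not reach only later rows make up. A row lasts 1/12 s, in which the tool goes at most 41.7 mm and 7.16 degrees, less where a joint would pass 70% of its speed; a pose out of reach is approached as far as the arm can. A call with a gripper value outside its range is refused whole. The fingers move at their own pace and stop on an object; "squeeze" is the grip in N (left out, the last holds). Time passes only in rows, so rows that repeat a pose let the fingers close. It gives the time, the measured TCP pose, the force, the opening and the grip force at its end, in the units of the state.
- get_state(): the state, without advancing time (a new reading comes with each control period).
- read_camera(name): name is "scene" or "side" or "wrist"; returns a dict with "color" (400x640x3 uint8, red, green, blue), "fovy" (degrees; the focal length in pixels is half the picture's height over the tangent of half this angle, whatever the lens; pixels are square), "cx", "cy" (the principal point, pixels), "D" ([k1, k2, p1, p2, k3] as OpenCV has them; the pictures are not rectified), "world_from_camera" (4x4, takes a point from camera to world coordinates); the wrist camera has in their place "tool_from_camera" (4x4, takes a point from camera to tool coordinates, whose origin is the TCP and whose axes are the flange's). Camera axes: x right, y down, z forward; pixel columns grow to the right and rows downward; lengths in m; the calibration is good to about 2 mm. A picture is of the moment at which its call begins: read the wrist's pose just before it. There is no depth.
- hand_in(): hands the job in; it is judged then, once.
Trained networks look in a picture, given as the dict that the camera call returned (one of the last four; its "shot" number tells which), for a name from the list of things; names that differ only in an ending like _2 or _b are one class to them, and where a whole thing is asked for, a point or a joint stands for the part that bears it (a point fixed in the world has none). Each returns a list of dicts, best first, with "p" (0 to 1); they miss things now and then, are a little off and sometimes report something else, mostly with a low value. They report only what shows in the picture. A call takes as long as a camera call.
- look_for(target, picture): "point" ([column, row] in pixels, amid what is visible of it).
- tip_of(target, picture): "point" ([column, row] in pixels: a listed point, or the origin of a listed thing).
The state is a dict: "clock": time; "joint_pos": joint angles; "qvel": joint speeds; "tau": joint torques, N m; "tcp_pos": TCP position; "orientation": TCP orientation; "wrist_force": force on the tool from outside, world axes, zero at the start; "ft_torque": the same for the moment, N m; "finger_gap": finger opening in m; "grip_force": force on a finger pad.
Only numpy, scipy, OpenCV 4.12 (cv2) and the standard library are available. Lean on these libraries where they do the work, as an engineer would, in place of code of your own. Each camera call takes 0.05 s, during which the arm holds its last target. There are 200 camera calls.

TASK

Two handles off the hand-pushed plot seeder are bolted to stands on the seed lab's desk for checking. Press the red brake lever in toward its grip with the backs of the fingers (never between them) until it comes up against its stop, keep it pressed there for two seconds without forcing it, then ease it all the way back out under the fingers so that it does not snap, and finish clear of it. Do not touch the grip behind it, and leave the blue clutch lever with its stand and the jar, tray, wrench and sieve as they are.

Things in the scene. Friction and masses are not known exactly. Their poses are not given: they have to be found in the camera images.
- brake_stand: Fixed stand of the RED lever: base plate 90 (x) x 220 (y) x 12 mm, two posts, bar along y, its axis 120 mm above the table over the origin (centre of the underside), y -120 to +115 mm; black grip 30 mm thick from y = -30 on; lever clamp y -71 to -41, out to x = -52, z 103 to 141 mm. Lever on the -x side, roughly facing the robot. Turned up to 0.5 rad; may be the left or right stand.
- brake_angle (a joint): Red lever's angle, rad: 0 = out (rest), grows as pressed, 0.28 = at a slightly yielding rubber stop, about 25 mm of air left to the grip. A spring returns it: at the pad 2.6 N starts it, 4.6 N just reaches the stop; beyond, the force rises a few N per mm. Over 40 N is forcing. Let go suddenly it snaps back; it must not return faster than 4 rad/s (0.4 m/s at the pad).
- brake_lever: Red lever blade: straight bar 10 mm thick (x), 16 mm high (z), 148 mm long along its own +y from the vertical pivot, with a 20 mm ball end. Origin: on the pivot, mid height, at (-45, -56, 120) mm in the stand's frame. Its +x axis points from the outer face toward the grip (the way to press). Its y axis is 0.30 rad outward from the bar at rest, 0.02 rad at the stop.
- brake_pad (a point): Where to press the red lever: outer face of the blade, mid height, 110 mm from the pivot. It travels about 31 mm to the stop, nearly straight, along the stand's +x axis turned 0.16 rad counter-clockwise (seen from above). The outer face from 60 to 145 mm from the pivot is free to press; above and in front of it all is clear.
- clutch_stand: The other handle, of the same make and sizes, with a BLUE lever. Must be left alone. Origin: centre of the underside.
- clutch_angle (a joint): Angle of the blue lever, rad, 0 = out. Must stay out.
- jar: Small loose amber sample jar with a white cap, 56 mm diameter, 85 mm high, between the two stands. Origin: centre of the underside.
- tray: Small loose black triangular tray, 100 mm sides, 22 mm high, on the desk between robot and stands. Origin: centre of the underside.
- wrench: Loose steel wrench lying on the desk beyond the stands, about 15 mm high. Origin: its underside.
- sieve: Loose round steel sieve pan, 140 mm diameter, 50 mm high, on the right of the desk. Origin: centre of the underside.

How it is judged:
On the way:
1. The red lever is held in against its stop for 1.5 s by the fingers from outside, not between them (joint above 0.262 rad) (value of joint brake_angle above 0.262 rad and contact force between the fingers and brake_lever above 1 N and x of the grasp point in the frame of brake_lever below -0.005 m), for 1.5 s.
At the end, for the whole second after the job is handed in: After having been held against its stop, the red lever is all the way out again (below 0.02 rad), the blue lever is out (below 0.02 rad), and jar, tray, wrench and sieve are within 15 mm of where they stood (value of joint each of brake_angle, clutch_angle below 0.02 rad and distance of each of jar, tray, wrench, sieve from where it was at the start of the episode below 0.015 m); the robot touches nothing.
It fails at once if the red lever is forced (over 40 N) (contact force between anything else and brake_lever above 40 N).
It fails at once if the red lever snaps back (faster than 4 rad/s) (velocity of joint brake_angle below -4 rad/s).
It fails at once if the black grip behind the red lever (brake_stand_c4) is touched, as in a pinch (contact force between any of the fingers, the arm and brake_stand_c4 above 1.5 N).
It fails at once if the blue lever or its stand is touched (value of joint clutch_angle above 0.03 rad or contact force between any of the fingers, the arm and clutch_stand above 1.5 N).
It fails at once if a bystander is pushed, lifted or carried (15 mm) (distance of any of jar, tray, wrench, sieve from where it was at the start of the episode above 0.015 m).
It also fails if it takes over 38 s, if anything falls off the work surface, if the arm or the gripper's body presses on something with over 40 N, if the wrist force passes 120 N, or if a joint passes its speed limit or range.

## Working session

There is one attempt and no reset: what is moved stays moved. The work goes in short steps, Python scripts to look and compute and a tool call to move; the robot and the scene stay as the last step left them, time stands still between calls to the robot, and variables do not carry over. Pictures are saved under pics/ and viewed, at most 10 in all, crops included, and the job is handed in when it is done.

Besides the shell and the picture viewer there is one more tool, called after "Emit:" as name([rows], argument=value, ...), one row to a line, values as JSON. jog_arm: Moves the arm, as the interface text tells. Its arguments: {"type":"object","properties":{"moves":{"type":"array","items":{"type":"object","properties":{"fingers":{"type":"number"},"slide":{"type":"array","items":{"type":"number"}},"angular":{"type":"array","items":{"type":"number"}}}}},"squeeze":{"type":"number"}},"required":["moves"]}

```bash
mkdir -p pics; cat > h.py <<'E'
from workcell import *
import numpy as np, cv2
def K(p):
    f=p["color"].shape[0]/2/np.tan(np.radians(p["fovy"])/2)
    return np.array([[f,0,p["cx"]],[0,f,p["cy"]],[0,0,1.]])
def ray(p,uv,T=None):
    T=np.array(p["world_from_camera"]) if T is None else T
    n=cv2.undistortPoints(np.array([[uv]],float),K(p),np.array(p["D"],float))[0,0]
    return T[:3,3],T[:3,:3]@np.array([n[0],n[1],1])
def onz(p,uv,z,T=None):
    o,d=ray(p,uv,T); return o+d*(z-o[2])/d[2]
def proj(p,X,T=None):
    T=np.array(p["world_from_camera"]) if T is None else T
    W=np.linalg.inv(T); r=cv2.Rodrigues(W[:3,:3])[0]
    return cv2.projectPoints(np.array(X,float).reshape(-1,1,3),r,W[:3,3],K(p),np.array(p["D"],float))[0][:,0]
E
python3 - <<'E'
from h import *
s=get_state(); print(s)
Z=dict(brake_stand=0,brake_lever=.12,brake_pad=.12,clutch_stand=0,jar=0,tray=0,wrench=0,sieve=0)
for c in("scene","side"):
    p=read_camera(c); cv2.imwrite(f"pics/{c}0.png",p["color"][:,:,::-1]); print(c,np.round(p["world_from_camera"],3).tolist())
    for n,z in Z.items():
        for q in tip_of(n,p)[:2]: print(n,np.round(q["point"],1),round(q["p"],2),onz(p,q["point"],z).round(3))
E
```

```text
{'clock': 0.0, 'joint_pos': array([-1.25260456e+00,  3.14002446e-01,  4.49603313e-02,  1.30356940e+00,
       -1.92272522e-05,  1.43118844e+00]), 'qvel': array([ 5.65516975e-04,  4.63194061e-05, -1.52958564e-03,  4.96331252e-04,
        6.25250888e-04,  1.97100190e-03]), 'tau': array([ 1.13152277e-03, -4.80627608e+01,  2.98532850e+01,  1.93736394e-02,
        7.16635464e-05,  5.14498311e-06]), 'tcp_pos': array([ 0.25396399, -0.51533146,  0.24140004]), 'orientation': array([-9.03122191e-04,  9.73916218e-01,  2.26906098e-01, -9.05086095e-05]), 'wrist_force': array([-0.26405735,  0.54410559, -0.4410875 ]), 'ft_torque': array([-0.02082235,  0.01677202,  0.03312885]), 'grip_force': 0.0, 'finger_gap': 0.08561884537572881}
scene [[0.863, 0.391, -0.321, 0.934], [0.505, -0.658, 0.558, -0.759], [0.007, -0.644, -0.765, 0.954], [0.0, 0.0, 0.0, 1.0]]
brake_stand [373.7 148.2] 0.84 [0.566 0.26  0.   ]
brake_lever [362.7 132. ] 0.41 [0.55  0.182 0.12 ]
brake_pad [356.2 104.7] 0.47 [0.468 0.298 0.12 ]
clutch_stand [313.8 248.7] 0.76 [ 0.602 -0.206  0.   ]
jar [351.7 203.8] 0.6 [ 0.617 -0.005  0.   ]
wrench [400.8 213.8] 0.67 [0.762 0.036 0.   ]
sieve [187.4 296. ] 0.7 [ 0.397 -0.496 -0.   ]
sieve [300.3 180.5] 0.66 [ 0.429 -0.002 -0.   ]
side [[0.959, -0.206, 0.194, 0.335], [-0.283, -0.719, 0.635, -0.924], [0.009, -0.664, -0.748, 1.084], [0.0, 0.0, 0.0, 1.0]]
brake_stand [285.2 159.1] 0.96 [0.574 0.25  0.   ]
brake_lever [281.8 146.2] 0.54 [0.552 0.188 0.12 ]
brake_pad [259.5 132.1] 0.48 [0.493 0.285 0.12 ]
jar [313.9 206.3] 0.98 [ 0.611 -0.007  0.   ]
tray [263.  219.7] 0.67 [ 0.433 -0.017  0.   ]
wrench [350.1 190.1] 0.69 [0.755 0.031 0.   ]
sieve [280.8 358.1] 0.86 [ 0.38  -0.489  0.   ]
```

View pics/scene0.png

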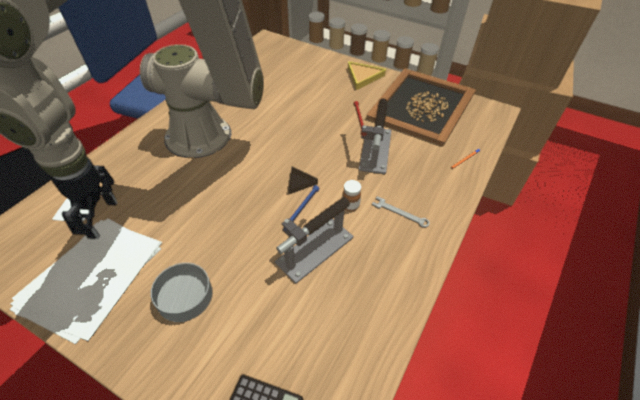

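View pics/side0.png

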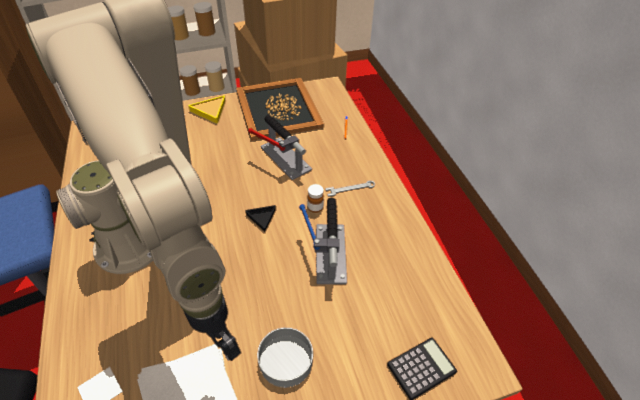

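The scene shows the red lever on the left stand, from clamp near (365,133) to tip near (357,103). In the side view it runs from (287,148) to (250,130). The blue lever is on the right stand, with the jar and tray between the two.

```bash
cat > fit.py <<'E'
from h import *
from scipy.optimize import minimize
def redmask(p,box):
    u0,v0,u1,v1=box; h=cv2.cvtColor(p["color"],cv2.COLOR_RGB2HSV).astype(int)
    m=((h[...,0]<8)|(h[...,0]>172))&(h[...,1]>130)&(h[...,2]>50)
    o=np.zeros(m.shape,np.uint8); o[v0:v1,u0:u1]=m[v0:v1,u0:u1]; return o
def lever(q,th=.3):
    x,y,a=q; c,s=np.cos(a),np.sin(a); R=np.array([[c,-s],[s,c]])
    piv=np.array([x,y])+R@[-.045,-.056]; b=a+th
    L=np.array([[np.cos(b),-np.sin(b)],[np.sin(b),np.cos(b)]])
    return piv,L
def render(p,q,T=None,y0=.02):
    piv,L=lever(q); S=16
    out=np.zeros(p["color"].shape[:2],np.uint8); 
    box=np.array([[X,Y,.12+Z] for X in(-.005,.005) for Y in(y0,.148) for Z in(-.008,.008)])
    v=np.random.default_rng(0).normal(size=(200,3)); v/=np.linalg.norm(v,axis=1)[:,None]
    ball=v*.01+[0,.148,.12]
    out=np.zeros((400*4,640*4),np.uint8)
    for P in(box,ball):
        W=np.c_[P[:,:2]@L.T+piv,P[:,2]]
        h=cv2.convexHull((((proj(p,W,T)+.5)*4-.5)*S).round().astype(np.int32))
        cv2.fillConvexPoly(out,h,255,cv2.LINE_AA,4)
    return cv2.resize(out,(640,400),interpolation=cv2.INTER_AREA)/255.
def fit(views,q0,w0):
    # views: (pic,mask,T)
    B=[(p,cv2.GaussianBlur(m.astype(float),(0,0),1.),T) for p,m,T in views]
    def cost(d):
        q=q0+np.array(d)*[.01,.01,.1]
        return sum(((cv2.GaussianBlur(render(p,q,T),(0,0),1.)-m)**2).sum()/m.sum() for p,m,T in B)+w0*np.sum(np.square(d))
    best=min((minimize(cost,[0,0,k],method="Nelder-Mead",options=dict(initial_simplex=np.array([[0,0,k],[1,0,k],[0,1,k],[0,0,k+1]]))) for k in(-2,0,2)),key=lambda r:r.fun)
    return q0+best.x*[.01,.01,.1],best.fun
def report(q):
    piv,L=lever(q); pad=piv+L@[-.005,.11]; d=q[2]+.16
    print("stand",q.round(4),"pivot",piv.round(4),"pad",pad.round(4),"press dir",np.round([np.cos(d),np.sin(d)],4))
E
python3 - <<'E'
from fit import *
V=[]
for c,b in(("scene",(345,90,378,145)),("side",(240,120,300,158))):
    p=read_camera(c); m=redmask(p,b); print(c,m.sum()); V.append((p,m,None))
for v in ([V[0]],[V[1]],V):
    q,f=fit(v,np.array([.57,.255,.3]),.01); print(f); report(q)
E
```

```text
scene 78
side 170
0.37901312201996024
stand [0.5707 0.2558 0.2987] pivot [0.5442 0.1891] pad [0.4781 0.2771] press dir [0.8966 0.4428]
0.1284868981391101
stand [0.5765 0.2535 0.3385] pivot [0.5526 0.1857] pad [0.4831 0.271 ] press dir [0.8783 0.4781]
0.5434603534385791
stand [0.5738 0.254  0.3173] pivot [0.5486 0.1868] pad [0.4808 0.2736] press dir [0.8882 0.4594]
```

Emit:
jog_arm([
  {"fingers":1,"slide":[20,-14,-10],"angular":[0,0,-3]},
  {"fingers":1,"slide":[54,-38,-20],"angular":[0,0,-8]},
  {"fingers":1,"slide":[88,-63,-30],"angular":[0,0,-13]},
  {"fingers":1,"slide":[122,-87,-30],"angular":[0,0,-18]},
  {"fingers":1,"slide":[156,-112,-30],"angular":[0,0,-23]},
  {"fingers":1,"slide":[190,-136,-30],"angular":[0,0,-28]},
  {"fingers":1,"slide":[224,-160,-30],"angular":[0,0,-33]},
  {"fingers":1,"slide":[258,-185,-30],"angular":[0,0,-38]},
  {"fingers":1,"slide":[292,-209,-30],"angular":[0,0,-42]},
  {"fingers":1,"slide":[326,-233,-30],"angular":[0,0,-45]},
])

```text
clock: 1.83
tcp_pos: [0.4424, -0.164, 0.2726]
orientation: [0.0, 0.812, 0.584, 0.0]
wrist_force: [1.8, -0.1, -0.7]
finger_gap: 0.0001
grip_force: 0.0
```

Emit:
jog_arm([
  {"fingers":1,"slide":[36,-14,0],"angular":[0,0,-5]},
  {"fingers":1,"slide":[73,-28,0],"angular":[0,0,-10]},
  {"fingers":1,"slide":[110,-42,0],"angular":[0,0,-15]},
  {"fingers":1,"slide":[148,-56,0],"angular":[0,0,-20]},
  {"fingers":1,"slide":[186,-70,0],"angular":[0,0,-25]},
  {"fingers":1,"slide":[224,-84,0],"angular":[0,0,-30]},
  {"fingers":1,"slide":[262,-98,0],"angular":[0,0,-35]},
  {"fingers":1,"slide":[300,-113,0],"angular":[0,0,-40]},
  {"fingers":1,"slide":[338,-128,0],"angular":[0,0,-44]},
  {"fingers":1,"slide":[370,-140,0],"angular":[0,0,-46]},
])

```text
clock: 2.67
tcp_pos: [0.4277, 0.2321, 0.2725]
orientation: [0.0, 0.519, 0.855, 0.0]
wrist_force: [0.1, -0.3, -0.3]
finger_gap: -0.0002
grip_force: 0.0
```

```bash
python3 - <<'E'
from h import *
from scipy.spatial.transform import Rotation as R
s=get_state(); p=read_camera("wrist"); s=get_state()
w,x,y,z=s["orientation"]; T=np.eye(4); T[:3,:3]=R.from_quat([x,y,z,w]).as_matrix(); T[:3,3]=s["tcp_pos"]
C=T@np.array(p["tool_from_camera"])
print(s["clock"],s["tcp_pos"],T[:3,:3].round(3).tolist(),s["joint_pos"].round(3)); print(C.round(3).tolist(),p["fovy"])
cv2.imwrite("pics/w1.png",p["color"][:,:,::-1])
for n in("brake_lever","brake_pad"):
    for q in tip_of(n,p)[:2]: print(n,np.round(q["point"],1),round(q["p"],2),onz(p,q["point"],.12,C).round(4))
import pickle; pickle.dump((p,C),open("w1.pkl","wb"))
E
```

```text
2.7167 [0.42763385 0.23664361 0.27235387] [[-0.466, 0.885, 0.001], [0.885, 0.466, 0.004], [0.003, 0.003, -1.0]] [ 0.339  0.136 -0.108  1.325  0.004  1.425]
[[0.885, 0.441, 0.15, 0.389], [0.466, -0.84, -0.277, 0.308], [0.004, 0.314, -0.949, 0.404], [0.0, 0.0, 0.0, 1.0]] 69.95407675643536
brake_lever [401.4 276.6] 0.7 [0.5528 0.1892 0.12  ]
brake_pad [388.1 185.9] 0.67 [0.4827 0.2734 0.12  ]
```

View pics/w1.png

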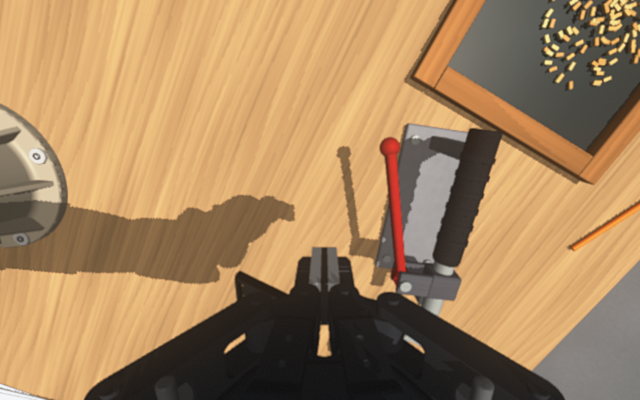

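The wrist view shows the red lever from its ball at (390,146) down to the pivot near (402,278). The grip is to its right, and the outer face on the left is clear. The arm was still settling when the picture was taken, so I'll refit on a settled one.

```bash
cat > wv.py <<'E'
from fit import *
from scipy.spatial.transform import Rotation as R
def wrist():
    read_camera("side"); s=get_state(); p=read_camera("wrist")
    w,x,y,z=s["orientation"]; T=np.eye(4); T[:3,:3]=R.from_quat([x,y,z,w]).as_matrix(); T[:3,3]=s["tcp_pos"]
    return s,p,T,T@np.array(p["tool_from_camera"])
E
python3 - <<'E'
from wv import *
s,p,T,C=wrist(); print(s["clock"],s["tcp_pos"],np.abs(s["qvel"]).max(),T[:3,:3].round(3).tolist())
m=redmask(p,(370,130,420,285)); print(m.sum())
q,f=fit([(p,m,C)],np.array([.575,.255,.33]),.001); print(f); report(q)
side=read_camera("side"); ms=redmask(side,(240,120,300,158)); print(ms.sum())
if ms.sum()>120:
    q2,f=fit([(p,m,C),(side,ms,None)],q,.001); print(f); report(q2)
E
```

```text
2.8667 [0.4279617  0.23031803 0.272089  ] 0.04366424849166412 [[-0.46, 0.888, -0.0], [0.888, 0.46, -0.001], [-0.0, -0.001, -1.0]]
1605
0.14196846902685098
stand [0.5765 0.2501 0.3354] pivot [0.5524 0.1825] pad [0.4831 0.268 ] press dir [0.8798 0.4754]
170
0.2783153198810673
stand [0.5768 0.2501 0.3369] pivot [0.5529 0.1824] pad [0.4834 0.2679] press dir [0.879  0.4767]
```

Emit:
jog_arm([
  {"fingers":1,"slide":[3,5,15]},
  {"fingers":1,"slide":[8,12,45]},
  {"fingers":1,"slide":[8,18,75]},
  {"fingers":1,"slide":[8,20,105]},
  {"fingers":1,"slide":[8,20,130]},
  {"fingers":1,"slide":[8,20,148]},
  {"fingers":1,"slide":[8,20,158]},
  {"fingers":1,"slide":[8,20,158]},
  {"fingers":1,"slide":[8,20,158]},
  {"fingers":1,"slide":[8,20,158]},
])

```text
schema error: expected keys fingers, slide, angular
```

```bash
python3 - <<'E'
from wv import *
s,p,T,C=wrist(); print(s["clock"],s["tcp_pos"],np.abs(s["qvel"]).max(),T[:3,:3].round(3).tolist(),s["wrist_force"])
cv2.imwrite("pics/w2.png",p["color"][:,:,::-1])
for n in("brake_lever","brake_pad"):
    for q in tip_of(n,p)[:2]: print(n,np.round(q["point"],1),round(q["p"],2),onz(p,q["point"],.12,C).round(4))
E
```

```text
3.0167 [0.42846092 0.22844255 0.27225476] 0.012508910710281047 [[-0.456, 0.89, -0.0], [0.89, 0.456, -0.0], [-0.0, -0.0, -1.0]] [ 0.41711071 -0.48546476 -0.07504735]
brake_lever [403.1 275.3] 0.9 [0.5538 0.1813 0.12  ]
brake_pad [388.9 183.5] 0.91 [0.483  0.2664 0.12  ]
```

View pics/w2.png

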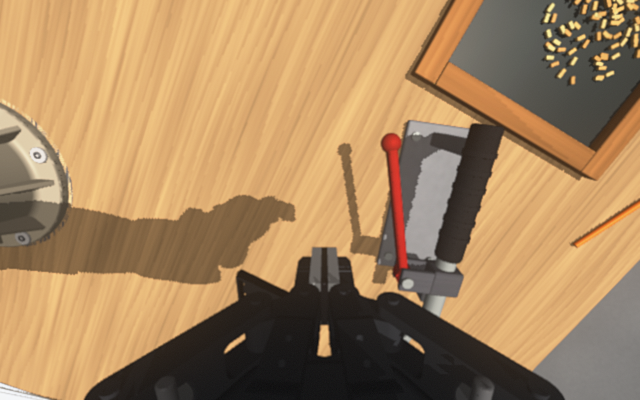

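The move was refused because the rows had no angular key, so the view hasn't changed: lever from (391,142) to (403,275). The settled estimates agree, so I'm resending.

Emit:
jog_arm([
  {"fingers":1,"slide":[3,5,15],"angular":[0,0,0]},
  {"fingers":1,"slide":[8,12,45],"angular":[0,0,0]},
  {"fingers":1,"slide":[8,18,75],"angular":[0,0,0]},
  {"fingers":1,"slide":[8,20,105],"angular":[0,0,0]},
  {"fingers":1,"slide":[8,20,130],"angular":[0,0,0]},
  {"fingers":1,"slide":[8,20,148],"angular":[0,0,0]},
  {"fingers":1,"slide":[8,20,158],"angular":[0,0,0]},
  {"fingers":1,"slide":[8,20,158],"angular":[0,0,0]},
  {"fingers":1,"slide":[8,20,158],"angular":[0,0,0]},
  {"fingers":1,"slide":[8,20,158],"angular":[0,0,0]},
])

```text
clock: 4.0
tcp_pos: [0.4436, 0.2458, 0.1157]
orientation: [0.001, 0.521, 0.854, 0.001]
wrist_force: [0.5, -0.5, -0.1]
finger_gap: -0.0001
grip_force: 0.0
```

```bash
python3 - <<'E'
from wv import *
s,p,T,C=wrist(); print(s["clock"],s["tcp_pos"],np.abs(s["qvel"]).max(),T[:3,:3].round(3).tolist(),s["wrist_force"])
cv2.imwrite("pics/w3.png",p["color"][:,:,::-1])
for n in("brake_lever","brake_pad"):
    for q in tip_of(n,p)[:2]: print(n,np.round(q["point"],1),round(q["p"],2),onz(p,q["point"],.12,C).round(4))
E
```

```text
4.05 [0.44374691 0.24593399 0.11583498] 0.004501099545511011 [[-0.457, 0.889, 0.003], [0.889, 0.457, 0.001], [-0.0, 0.003, -1.0]] [-0.46877029 -0.51586271 -0.2561055 ]
brake_pad [410.  270.7] 0.75 [0.4807 0.2686 0.12  ]
brake_pad [447.9 257.3] 0.62 [0.4935 0.2838 0.12  ]
```

View pics/w3.png

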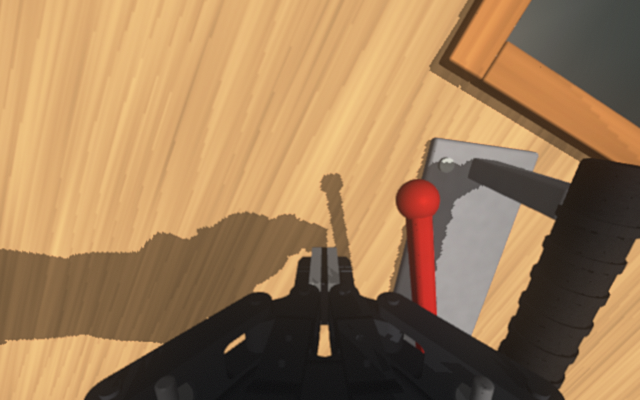

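The wrist view shows the finger tips at about (325,260), just outside the blade at (425,280), with the lever ball at (418,200) and about 30 mm of gap. Next I'll approach and start pressing.

Emit:
jog_arm([
  {"fingers":1,"slide":[0,6,0],"angular":[0,0,0]},
  {"fingers":1,"slide":[0,13,0],"angular":[0,0,0]},
  {"fingers":1,"slide":[0,19,0],"angular":[0,0,0]},
  {"fingers":1,"slide":[0,23,0],"angular":[0,0,0]},
  {"fingers":1,"slide":[0,26,0],"angular":[0,0,0]},
  {"fingers":1,"slide":[0,29,0],"angular":[0,0,0]},
  {"fingers":1,"slide":[0,32,0],"angular":[0,0,0]},
  {"fingers":1,"slide":[0,35,0],"angular":[0,0,0]},
  {"fingers":1,"slide":[0,38,0],"angular":[0,0,0]},
  {"fingers":1,"slide":[0,38,0],"angular":[0,0,0]},
])

```text
clock: 5.03
tcp_pos: [0.4757, 0.2633, 0.1138]
orientation: [-0.001, 0.521, 0.854, -0.001]
wrist_force: [-3.0, 0.9, 0.1]
finger_gap: 0.0003
grip_force: 1.4
```

Emit:
jog_arm([
  {"fingers":1,"slide":[0,3,0],"angular":[0,0,0]},
  {"fingers":1,"slide":[0,6,0],"angular":[0,0,0]},
  {"fingers":1,"slide":[0,9,0],"angular":[0,0,0]},
  {"fingers":1,"slide":[0,12,0],"angular":[0,0,0]},
  {"fingers":1,"slide":[0,15,0],"angular":[0,0,0]},
  {"fingers":1,"slide":[0,17,0],"angular":[0,0,0]},
  {"fingers":1,"slide":[0,19,0],"angular":[0,0,0]},
  {"fingers":1,"slide":[0,20,0],"angular":[0,0,0]},
  {"fingers":1,"slide":[0,20,0],"angular":[0,0,0]},
  {"fingers":1,"slide":[0,20,0],"angular":[0,0,0]},
])

```text
clock: 5.87
tcp_pos: [0.4936, 0.2724, 0.114]
orientation: [-0.001, 0.521, 0.854, -0.0]
wrist_force: [-4.9, 0.3, -0.1]
finger_gap: 0.0004
grip_force: 2.4
```

```bash
cat > st.py <<'E'
from wv import *
s,p,T,C=wrist(); L=T[:3,:3].T
print(s["clock"],s["tcp_pos"],"F tool",(L@s["wrist_force"]).round(2))
m=redmask(p,(330,60,639,330)); vs,us=np.nonzero(m)
# blade direction from image: centroid per row, intersected with z=.12
pts=[]
for v in np.unique(vs):
    u=us[vs==v]
    if len(u)>8: pts.append((onz(p,(u.mean(),v),.12,C)[:2]))
pts=np.array(pts); e=cv2.fitLine(pts[len(pts)//3:].astype(np.float32),cv2.DIST_HUBER,0,1e-4,1e-4).ravel()
d=e[:2]*np.sign(e[1]); b=np.arctan2(-d[0],d[1]); print("lever ang from image",.336+.30-b,"n",len(pts))
b2=np.arctan2(-(pts[:5].mean(0)-[.5532,.1820])[0],(pts[:5].mean(0)-[.5532,.1820])[1]); print("via pivot-ball",.636-b2)
E
python3 st.py
```

```text
5.9167 [0.49353567 0.27242266 0.11394554] F tool [ 2.4  -4.72  0.29]
lever ang from image 0.21687812 n 117
via pivot-ball 0.22025623515569837
```

Emit:
jog_arm([
  {"fingers":1,"slide":[0,2,0],"angular":[0,0,0]},
  {"fingers":1,"slide":[0,4,0],"angular":[0,0,0]},
  {"fingers":1,"slide":[0,6,0],"angular":[0,0,0]},
  {"fingers":1,"slide":[0,7,0],"angular":[0,0,0]},
  {"fingers":1,"slide":[0,8,0],"angular":[0,0,0]},
  {"fingers":1,"slide":[0,8,0],"angular":[0,0,0]},
  {"fingers":1,"slide":[0,8,0],"angular":[0,0,0]},
])

```text
clock: 6.55
tcp_pos: [0.498, 0.2745, 0.1138]
orientation: [-0.002, 0.521, 0.854, -0.003]
wrist_force: [-11.7, -4.1, 5.3]
finger_gap: -0.0
grip_force: 6.6
```

```bash
python3 st.py
```

```text
6.6 [0.49800033 0.27455964 0.11377995] F tool [  1.29 -12.1   -5.75]
lever ang from image 0.25657648 n 116
via pivot-ball 0.2638793675353107
```

```bash
python3 - <<'E'
from wv import *
a=read_camera("wrist")["color"]; b=read_camera("side")["color"][90:190,220:340]; c=read_camera("scene")["color"][70:170,310:430]
b=cv2.resize(b,(384,320),interpolation=3); c=cv2.resize(c,(384,320),interpolation=3)
a=cv2.resize(a[100:],(560,262))
o=np.zeros((590,768,3),np.uint8); o[:262,:560]=a; o[266:586,:384]=b; o[266:586,384:]=c
cv2.imwrite("pics/m4.png",o[:,:,::-1]); s=get_state(); print(s["wrist_force"],s["ft_torque"],s["grip_force"],s["clock"])
E
```

```text
[-12.27713648  -3.96979251   5.79501167] [-0.79575673  2.29520771 -0.07069816] 6.6028875394840725 6.8
```

View pics/m4.png

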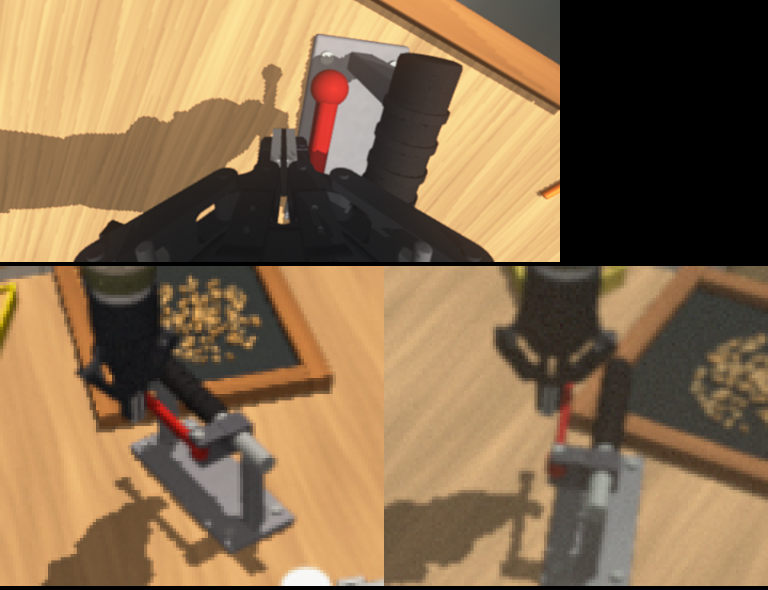

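The composite shows the fingers against the outside of the blade only, with the gripper knuckles passing above the grip. The 5.8 N vertical force could be friction, so I'll calibrate the angle estimate on the rest picture and check the knuckle height above the grip.

```bash
python3 - <<'E'
from wv import *
def ang(img,p,C,box):
    q=dict(p); q["color"]=img; m=redmask(q,box); vs,us=np.nonzero(m)
    pts=np.array([onz(p,(us[vs==v].mean(),v),.12,C)[:2] for v in np.unique(vs) if (vs==v).sum()>8])
    e=cv2.fitLine(pts[len(pts)//3:].astype(np.float32),1 and cv2.DIST_HUBER,0,1e-4,1e-4).ravel(); d=e[:2]*np.sign(e[1])
    t=pts[:5].mean(0)-[.5532,.182]
    return .636-np.arctan2(-d[0],d[1]), .636-np.arctan2(-t[0],t[1])
s,p,T,C=wrist(); print(s["clock"],s["wrist_force"],s["tcp_pos"],T[:3,:3].round(4).tolist())
print("now",ang(p["color"],p,C,(330,60,639,330)))
T3=np.eye(4); T3[:3,:3]=R.from_matrix([[-.457,.889,.003],[.889,.457,.001],[0,.003,-1]]).as_matrix(); T3[:3,3]=[.44374691,.24593399,.11583498]
print("rest",ang(cv2.imread("pics/w3.png")[:,:,::-1].copy(),p,T3@np.array(p["tool_from_camera"]),(330,60,639,330)))
# knuckle outer corner in the wrist picture w1 px (385,297): lateral position vs assumed height behind tips
A=np.array(p["tool_from_camera"]); print(A.round(3).tolist())
for uv in((385,297),(265,297),(550,385)):
    for z in(-.03,-.05,-.07,-.09): print(uv,z,onz(p,uv,z,A).round(3))
# where grip top/near edge would appear
E
```

```text
6.85 [-12.51157151  -5.19102337   5.52635244] [0.49797052 0.27456643 0.11378462] [[-0.4575, 0.8892, -0.0061], [0.8892, 0.4575, -0.0031], [0.0, -0.0069, -1.0]]
now (np.float32(0.2554451), np.float64(0.26371539389856474))
rest (np.float32(-0.0025886297), np.float64(0.0006723120776451763))
[[0.001, -0.948, -0.318, 0.082], [1.0, 0.0, 0.001, -0.001], [-0.001, -0.318, 0.948, -0.131], [0.0, 0.0, 0.0, 1.0]]
(385, 297) -0.03 [ 0.007  0.025 -0.03 ]
(385, 297) -0.05 [ 0.021  0.02  -0.05 ]
(385, 297) -0.07 [ 0.036  0.015 -0.07 ]
(385, 297) -0.09 [ 0.051  0.01  -0.09 ]
(265, 297) -0.03 [ 0.007 -0.025 -0.03 ]
(265, 297) -0.05 [ 0.021 -0.021 -0.05 ]
(265, 297) -0.07 [ 0.036 -0.016 -0.07 ]
(265, 297) -0.09 [ 0.051 -0.011 -0.09 ]
(550, 385) -0.03 [-0.044  0.108 -0.03 ]
(550, 385) -0.05 [-0.019  0.086 -0.05 ]
(550, 385) -0.07 [ 0.006  0.065 -0.07 ]
(550, 385) -0.09 [ 0.031  0.043 -0.09 ]
```

Emit:
jog_arm([
  {"fingers":1,"slide":[0,1,0],"angular":[0,0,0]},
  {"fingers":1,"slide":[0,2,0],"angular":[0,0,0]},
  {"fingers":1,"slide":[0,2,0],"angular":[0,0,0]},
  {"fingers":1,"slide":[0,2,0],"angular":[0,0,0]},
])

```text
clock: 7.23
tcp_pos: [0.4982, 0.2747, 0.1137]
orientation: [-0.003, 0.521, 0.854, -0.004]
wrist_force: [-16.9, -6.4, 9.0]
finger_gap: -0.0003
grip_force: 9.0
```

```bash
python3 st.py; python3 -c "
from h import *
s=get_state();print(s['ft_torque'],s['grip_force'])"
```

```text
7.2833 [0.4982433  0.27470531 0.11371371] F tool [  1.66 -17.39  -9.33]
lever ang from image 0.26130837 n 116
via pivot-ball 0.26531499117280744
[-1.2432414   3.04340927 -0.09006304] 8.994417755166069
```

Emit:
jog_arm([
  {"fingers":1,"slide":[0,0,0],"angular":[0,0,0]},
  {"fingers":1,"slide":[0,0,0],"angular":[0,0,0]},
  {"fingers":1,"slide":[0,0,0],"angular":[0,0,0]},
  {"fingers":1,"slide":[0,0,0],"angular":[0,0,0]},
  {"fingers":1,"slide":[0,0,0],"angular":[0,0,0]},
  {"fingers":1,"slide":[0,0,0],"angular":[0,0,0]},
  {"fingers":1,"slide":[0,0,0],"angular":[0,0,0]},
  {"fingers":1,"slide":[0,0,0],"angular":[0,0,0]},
  {"fingers":1,"slide":[0,0,0],"angular":[0,0,0]},
  {"fingers":1,"slide":[0,0,0],"angular":[0,0,0]},
])

```text
clock: 8.17
tcp_pos: [0.4982, 0.2747, 0.1137]
orientation: [-0.003, 0.521, 0.854, -0.004]
wrist_force: [-16.0, -6.9, 9.2]
finger_gap: 0.0002
grip_force: 9.0
```

```bash
python3 st.py; python3 - <<'E'
from wv import *
V=[]
for c,b in(("side",(240,110,310,165)),):
    p=read_camera(c); a=p["color"][105:170,240:320]
    cv2.imwrite("pics/s5.png",cv2.resize(a,(800,600),interpolation=cv2.INTER_CUBIC)[:,:,::-1])
q=np.array([.5767,.2501,.3365])
# overlay predicted grip top & lever at .28 / .26 as pixel coords of ball centre
for th in(.04,.02,.0):
    piv,L=lever(q,th); e=piv+L@[0,.148]; print(th,proj(p,[[*e,.12]]).round(1))
print([ (r["point"],round(r["p"],2)) for r in tip_of("brake_pad",p)[:2]])
piv,L=lever(q,.02); print("pad at stop px",proj(p,[[*(piv+L@[-.005,.11]),.12]]))
E
```

```text
8.2167 [0.49825152 0.27469035 0.11372828] F tool [  1.47 -17.14  -8.57]
lever ang from image 0.2653403 n 116
via pivot-ball 0.2653737442054516
0.04 [[259.1 126.1]]
0.02 [[259.8 125.8]]
0.0 [[260.5 125.5]]
[([266.5, 127.8], 0.56)]
pad at stop px [[264.15625082 131.54143409]]
```

View pics/s5.png

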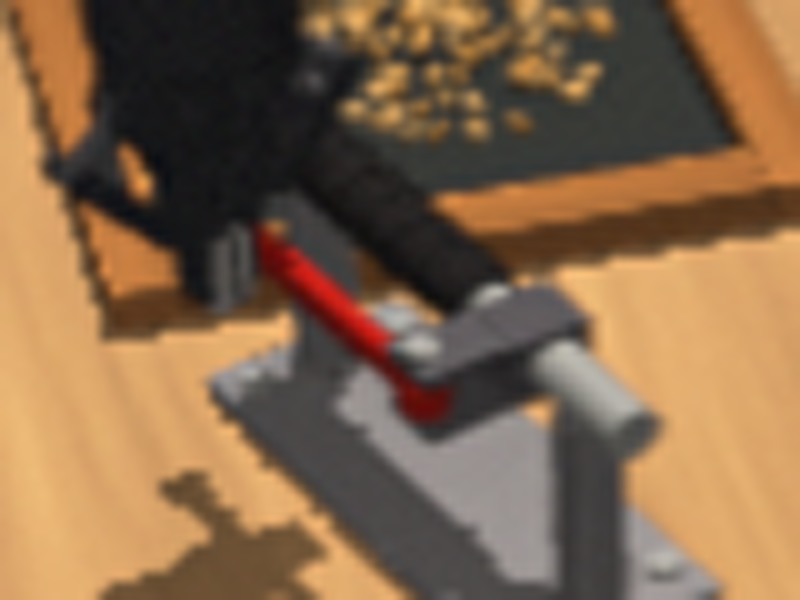

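The side crop shows the fingers at about (230,265), outside the red blade; the right knuckle passes near the grip's upper end at (320,150). To rule out the gripper resting on the grip, I'll raise 5 mm while still pressed and see whether the lever moves further.

Emit:
jog_arm([
  {"fingers":1,"slide":[0,0,-1],"angular":[0,0,0]},
  {"fingers":1,"slide":[0,0,-2],"angular":[0,0,0]},
  {"fingers":1,"slide":[0,0,-3],"angular":[0,0,0]},
  {"fingers":1,"slide":[0,0,-4],"angular":[0,0,0]},
  {"fingers":1,"slide":[0,0,-5],"angular":[0,0,0]},
  {"fingers":1,"slide":[0,0,-5],"angular":[0,0,0]},
  {"fingers":1,"slide":[0,0,-5],"angular":[0,0,0]},
])

```text
clock: 8.95
tcp_pos: [0.4979, 0.2744, 0.1159]
orientation: [-0.003, 0.521, 0.854, -0.005]
wrist_force: [-10.7, -4.6, -7.2]
finger_gap: 0.0001
grip_force: 5.8
```

```bash
python3 st.py; python3 -c "
from h import *
s=get_state();print(s['ft_torque'],s['grip_force'])"
```

```text
9.0 [0.49795751 0.27442017 0.11595314] F tool [  0.59 -12.32   6.  ]
lever ang from image 0.25352502 n 116
via pivot-ball 0.2637744009795847
[-0.86737017  2.121       0.0042167 ] 5.798480084049515
```

Emit:
jog_arm([
  {"fingers":1,"slide":[0,1,1],"angular":[0,0,0]},
  {"fingers":1,"slide":[0,1,2],"angular":[0,0,0]},
  {"fingers":1,"slide":[0,1,2],"angular":[0,0,0]},
  {"fingers":1,"slide":[0,1,2],"angular":[0,0,0]},
  {"fingers":1,"slide":[0,1,2],"angular":[0,0,0]},
  {"fingers":1,"slide":[0,1,2],"angular":[0,0,0]},
  {"fingers":1,"slide":[0,1,2],"angular":[0,0,0]},
  {"fingers":1,"slide":[0,1,2],"angular":[0,0,0]},
  {"fingers":1,"slide":[0,1,2],"angular":[0,0,0]},
  {"fingers":1,"slide":[0,1,2],"angular":[0,0,0]},
])

```text
clock: 9.88
tcp_pos: [0.4983, 0.2746, 0.1155]
orientation: [-0.003, 0.521, 0.854, -0.005]
wrist_force: [-16.4, -7.0, 4.6]
finger_gap: -0.0
grip_force: 8.7
```

Emit:
jog_arm([
  {"fingers":1,"slide":[0,0,0],"angular":[0,0,0]},
  {"fingers":1,"slide":[0,0,0],"angular":[0,0,0]},
  {"fingers":1,"slide":[0,0,0],"angular":[0,0,0]},
  {"fingers":1,"slide":[0,0,0],"angular":[0,0,0]},
  {"fingers":1,"slide":[0,0,0],"angular":[0,0,0]},
  {"fingers":1,"slide":[0,0,0],"angular":[0,0,0]},
  {"fingers":1,"slide":[0,0,0],"angular":[0,0,0]},
  {"fingers":1,"slide":[0,0,0],"angular":[0,0,0]},
  {"fingers":1,"slide":[0,0,0],"angular":[0,0,0]},
  {"fingers":1,"slide":[0,0,0],"angular":[0,0,0]},
])

```text
clock: 10.72
tcp_pos: [0.4983, 0.2746, 0.1155]
orientation: [-0.003, 0.521, 0.854, -0.005]
wrist_force: [-17.0, -7.4, 3.6]
finger_gap: -0.0002
grip_force: 8.7
```

Emit:
jog_arm([
  {"fingers":1,"slide":[0,-2,0],"angular":[0,0,0]},
  {"fingers":1,"slide":[0,-4,0],"angular":[0,0,0]},
  {"fingers":1,"slide":[0,-6,0],"angular":[0,0,0]},
  {"fingers":1,"slide":[0,-8,0],"angular":[0,0,0]},
  {"fingers":1,"slide":[0,-10,0],"angular":[0,0,0]},
  {"fingers":1,"slide":[0,-12,0],"angular":[0,0,0]},
  {"fingers":1,"slide":[0,-14,0],"angular":[0,0,0]},
  {"fingers":1,"slide":[0,-16,0],"angular":[0,0,0]},
  {"fingers":1,"slide":[0,-18,0],"angular":[0,0,0]},
  {"fingers":1,"slide":[0,-20,0],"angular":[0,0,0]},
])

```text
clock: 11.55
tcp_pos: [0.4865, 0.2679, 0.1175]
orientation: [0.001, 0.521, 0.854, 0.0]
wrist_force: [-2.9, -1.4, -1.6]
finger_gap: 0.0001
grip_force: 1.7
```

Emit:
jog_arm([
  {"fingers":1,"slide":[0,-2,0],"angular":[0,0,0]},
  {"fingers":1,"slide":[0,-4,0],"angular":[0,0,0]},
  {"fingers":1,"slide":[0,-6,0],"angular":[0,0,0]},
  {"fingers":1,"slide":[0,-8,0],"angular":[0,0,0]},
  {"fingers":1,"slide":[0,-10,0],"angular":[0,0,0]},
  {"fingers":1,"slide":[0,-12,0],"angular":[0,0,0]},
  {"fingers":1,"slide":[0,-14,0],"angular":[0,0,0]},
  {"fingers":1,"slide":[0,-16,0],"angular":[0,0,0]},
  {"fingers":1,"slide":[0,-18,0],"angular":[0,0,0]},
  {"fingers":1,"slide":[0,-20,0],"angular":[0,0,0]},
])

```text
clock: 12.38
tcp_pos: [0.4688, 0.2597, 0.1176]
orientation: [0.0, 0.521, 0.854, 0.001]
wrist_force: [-0.5, -0.2, -0.1]
finger_gap: 0.0001
grip_force: 0.0
```

Emit:
jog_arm([
  {"fingers":1,"slide":[0,-5,0],"angular":[0,0,0]},
  {"fingers":1,"slide":[0,-12,0],"angular":[0,0,0]},
  {"fingers":1,"slide":[0,-22,0],"angular":[0,0,0]},
  {"fingers":1,"slide":[0,-32,-5],"angular":[0,0,0]},
  {"fingers":1,"slide":[0,-40,-25],"angular":[0,0,0]},
  {"fingers":1,"slide":[0,-40,-50],"angular":[0,0,0]},
  {"fingers":1,"slide":[0,-40,-80],"angular":[0,0,0]},
  {"fingers":1,"slide":[0,-40,-110],"angular":[0,0,0]},
  {"fingers":1,"slide":[0,-40,-135],"angular":[0,0,0]},
  {"fingers":1,"slide":[0,-40,-150],"angular":[0,0,0]},
])

```text
clock: 13.22
tcp_pos: [0.4327, 0.2407, 0.2709]
orientation: [0.001, 0.521, 0.854, 0.002]
wrist_force: [0.5, -0.6, 0.2]
finger_gap: 0.0001
grip_force: 0.0
```

Emit:
jog_arm([
  {"fingers":1,"slide":[0,0,0],"angular":[0,0,0]},
  {"fingers":1,"slide":[0,0,0],"angular":[0,0,0]},
  {"fingers":1,"slide":[0,0,0],"angular":[0,0,0]},
  {"fingers":1,"slide":[0,0,0],"angular":[0,0,0]},
])

```text
clock: 13.55
tcp_pos: [0.4317, 0.2403, 0.2659]
orientation: [-0.001, 0.521, 0.854, -0.001]
wrist_force: [-0.2, 0.6, 0.8]
finger_gap: 0.0
grip_force: 0.0
```

```bash
python3 st.py; python3 - <<'E'
from wv import *
cv2.imwrite("pics/end.png",read_camera("side")["color"][:,:,::-1])
E
```

```text
13.6 [0.43176306 0.24036848 0.26587389] F tool [ 0.62 -0.62  1.13]
lever ang from image 0.0018531084 n 135
via pivot-ball 0.00041866894270303767
```

View pics/end.png

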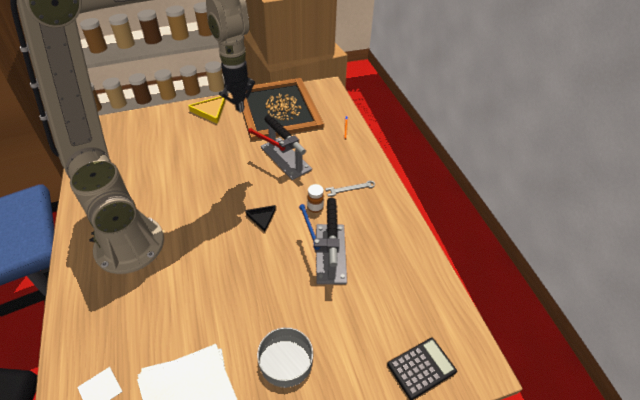

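The side view shows the red lever back out, from (250,130) to (287,148). The arm is clear above it, and the jar, tray, wrench, sieve and blue lever are where they were.

```bash
python3 -c "
from workcell import *
print(hand_in())"
```

```text
the job is handed in; nothing more can be done
None
```

I pressed the red brake lever in from outside, held it against its stop for about 4 s at 12–19 N, and eased it back out under the fingers. The last picture shows it fully out, the arm clear and everything else in place. I've handed the job in, but no verdict came back; while pressed, the camera put the lever at about 0.265 rad, close to the 0.262 limit, so I judged it to be at the stop mainly by the force.

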